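# Start the radio test on a loaded unit

### The job

The orange unit already lies in the nest of the pulled-out tray of the test box. With your fingertips push the tray fully home, then swing the box's door fully shut, then press the start button on its roof and let it come up again. Do it gently: slam neither tray nor door, leave the unit seated in its nest, and do not move the other loose things on the grey mat.

Things in the scene. Friction and masses are not known exactly. Their poses are not given: they have to be found in the camera images.
- tester: the test box: grey sheet-steel box on rubber feet, 260 deep (its x) x 220 wide (its y) x 150 mm high. Origin: middle of its underside, on the 2 mm bench mat. Its own -x axis points straight out of its open front (the front plane lies at x = -130 mm), -y is the side where the door is hinged, z up. It is fixed. Its roof (z = 150 mm) is flat and bare but for the start button and fittings under 13 mm high
- tray (a joint): how far the tray stands out of the box, m: 0 = fully home against its inner stop, 0.13 = fully out, as it starts; slides along the tester's -x; sliding friction about 2.5 N, stays where it is left
- tray_front (a point): middle of the outer face of the tray's upright aluminium front plate (170 mm wide in y, 16 mm thick; the face spans heights 30 to 118 mm over the mat, this point is 90 mm over the mat); the face looks to the tester's -x. With the tray home the face stands 30 mm outside the box's front plane, inside the dished door when that is shut
- nest (a point): middle of the tray's nest, on the tray floor (36 mm over the mat); four black rails 12 mm high locate the unit with 2 to 3 mm of play. Axes as the tester's
- door (a joint): opening angle of the door, rad: 0 = fully shut, about 1.45 to 1.72 at the start (stop at 1.8); friction hinge, stays where it is left, about 1.5 N at 130 mm from the hinge moves it
- door_hinge (a point): point on the door's upright hinge axis (100 mm over the mat), at the right (-y) edge of the tester's front plane (tester x = -131, y = -110 mm). Its axes turn with the door: +y runs along the door from the hinge to its free edge, -x points out of the door's outer face (with the door shut they equal the tester's axes). Opening turns the door counter-clockwise seen from above
- door_face (a point): point on the plain grey outer face of the door, 130 mm from the hinge line and 100 mm over the mat; the outward normal is this point's -x axis. The door is a dished panel 220 mm wide, 40 mm thick, from 14 to 148 mm over the mat; the face is flat but for 2 mm ribs along its top and bottom and a steel pull tab 17 mm long beyond its free edge
- start (a joint): travel of the start button, m: 0 = up, 0.006 = fully down; a spring brings it back; fully down takes 5 N
- start_top (a point): middle of the top of the round grey start button, 36 mm across, in a black housing on the roof, 65 mm behind the front plane and 50 mm off the centre line, on the side away from the hinge; its top stands 22 mm over the roof when up; pressed straight down
- unit_mid (a point): middle of the orange unit's housing, 14 mm over its underside: 80 (x) x 125 (y) x 26 mm, a dark solar panel on top and at each end a stub aerial that reaches 73 mm over its underside; about 0.16 kg, lies loose in the nest
- flux_bottle: bystander: small bottle, 48 mm across, 105 mm high, origin under its middle
- grease_jar: bystander: jar with black lid, 60 mm across, 55 mm high, origin under its middle
- torque_driver: bystander: black round torque driver standing on its butt, 36 mm across, 120 mm high, origin under its middle
- tape_roll: bystander: roll of tape lying flat, 72 mm across, 24 mm high, origin under its middle
- screwdriver: bystander: screwdriver lying flat, 190 mm long along its x, up to about 30 mm high
Not all that is in view belongs to the job. What is shaped like the part that bears unit_mid but green or turquoise is not meant.

How it is judged:
By the outcome, as a careful person would: the job done as asked, in the order asked, and still so for the second after the job is handed in, with the robot touching nothing.
It also fails if it takes over 64 s, if anything falls off the work surface, if the arm or the gripper's body presses on something with over 40 N, if the wrist force passes 120 N, or if a joint passes its speed limit or range.

### The arm

A 6-joint arm with a two-finger parallel gripper is mounted at the origin on the work surface. World frame = base frame: x ahead of the robot, y to its left, z up, the work surface at z = 0. Lengths are in m, angles in degrees, forces in N, time in s.
With the tool pointing down it reaches from about 0.375 to 0.9 m from the base axis. Payload 3.1 kg.
Tool frame: the origin (TCP) lies on the centre line of the jaws, within the pads' length; the fingertips stand 25 mm ahead of it and the grasp point (between the pads) lies 6 mm ahead of it; z points along the fingers, y is the line along which they close (so a half turn about z gives the same grasp; the last joint's range is limited). The gripper opens to 87 mm and grips with 3 to 60 N. Pads are 19 mm wide; open, the fingers measure 117 mm over their backs; the gripper's body (75 mm by 190 mm) begins 51 mm behind the grasp point.
Start: joints at [-78.065, 30.224, 82.088, -0, 67.689, -10.227], TCP at [0.236, -0.579, 0.248] pointing down, gripper open.
Joint ranges: [-176.69, 176.69], [-43.24, 126.21], [12.49, 139.97], [-82, 262], [0, 151.66], [-163.58, 163.58]. Speed limits (degrees/s): [159.86, 159.86, 180, 180, 180, 180].

### API

Orientations are given as a 3x3 rotation matrix whose columns are the frame's x, y, z axes.
In Python, from rig import bot, cams, models gives the robot as it stands. The module is installed in compiled form; this text tells all that it offers.
- The arm moves only by the shell command python3 -m handwheel 'ROWS' [OPENING]. ROWS is JSON, a list of rows, each a list of 6 numbers: the shift along the world's x, y, z each as a share of 1 m, from -1 to 1, then the turn, a rotation vector about the world's x, y, z each as a share of 2 rad, from -1 to 1. In form: [[dx, dy, dz, wx, wy, wz], ...]. A call has exactly 8 rows; each row is the pose to reach, as a shift and turn from the pose commanded when the call began; what a row does not reach only later rows make up. A row lasts 1/12 s, in which the tool goes at most 41.7 mm and 7.16 degrees, less where a joint would pass 70% of its speed; a pose out of reach is approached as far as the arm can. A call with a number of a shift or a turn outside -1 to 1 is refused whole. A call with a gripper value outside its range is refused whole. OPENING is the opening, from -1 (shut) to 1 (fully open), so that 0 is half open, set as the call begins (- or left out, the last holds). The fingers move at their own pace and stop on an object; the grip force is fixed at half the most. Time passes only in rows, so rows that repeat a pose let the fingers close, or fill a call up. It gives the time, the measured TCP pose, the force, the opening and the grip force at its end, in the units of the state.
- bot.read_state(): the state, without advancing time (a new reading comes with each control period).
- cams.capture(name): name is "side" or "top"; returns (picture, depth): 384x512x3 uint8, blue, green, red; 384x512 float32, m along the optical axis (not along the pixel's ray), 0 where there is no reading.
- cams.calibration(name): a dict with "mtx" (3x3 intrinsics, pixels), "R" (3x3) and "t" (3): a world point X has camera coordinates R X + t. Camera axes: x right, y down, z forward; pixel columns grow to the right and rows downward; lengths in m; the calibration is good to about 2 mm. A picture is of the moment at which its call begins. calibration takes no time and is no camera call.
- bot.hand_in(): hands the job in; it is judged then, once.
Trained networks look in the newest picture that a camera, given by its name, has taken for a name from the list of things; names that differ only in an ending like _2 or _b are one class to them, and where a whole thing is asked for, a point or a joint stands for the part that bears it (a point fixed in the world has none). Each returns a list of dicts, best first, with "conf" (0 to 1); they miss things now and then, are a little off and sometimes report something else, mostly with a low value. They report only what shows in the picture. A call takes as long as a camera call. They do not tell look-alikes from the thing itself.
- models.spot_in(query, camera): "position" ([column, row] in pixels, amid what is visible of it).
- models.tip_of(query, camera): "position" ([column, row] in pixels: a listed point, or the origin of a listed thing).
The state is a dict: "time_s": time; "joint_positions": joint angles; "qvel": joint speeds; "tau": joint torques, N m; "position": TCP position; "tcp_rot": TCP orientation; "force": force on the tool from outside, world axes, zero at the start; "moment": the same for the moment, N m; "opening": opening from 0.0 (shut) to 1.0 (fully open); "grasp_force": force on a finger pad.
Only numpy, scipy, OpenCV 4.12 (cv2) and the standard library are available. Lean on these libraries where they do the work, as an engineer would, in place of code of your own. Each camera call takes 0.05 s, during which the arm holds its last target. There are 200 camera calls.

## Working session

There is one attempt and no reset: what is moved stays moved. The work goes in short steps, Python scripts to look and compute and a shell command to move; the robot and the scene stay as the last step left them, time stands still between calls to the robot, and variables do not carry over. Pictures are saved under pics/ and viewed, at most 10 in all, crops included, and the job is handed in when it is done.

```bash
mkdir -p pics
cat > h.py <<'E'
import numpy as np, cv2
from rig import bot, cams, models
def w(cam, px, depth=None, z=None):
    c=cams.calibration(cam); K,R,t=map(np.array,(c["mtx"],c["R"],c["t"]))
    r=np.linalg.inv(K)@[px[0],px[1],1]
    o=-R.T@t; d=R.T@r
    s=depth if z is None else (z-o[2])/d[2]
    return o+s*d
E
python3 - <<'E'
from h import *
for n in("side","top"):
    p,d=cams.capture(n); cv2.imwrite(f"pics/{n}0.png",p); np.save(f"{n}.npy",d)
    for q in("tester","tray_front","nest","door_hinge","door_face","start_top","unit_mid"):
        for r in models.tip_of(q,n)[:2]:
            c,rw=map(int,np.round(r["position"])); dd=d[min(rw,383),min(c,511)]
            print(n,q,round(r["conf"],2),c,rw,np.round(w(n,r["position"],dd),3))
print(bot.read_state()["tcp_rot"],bot.read_state()["time_s"])
E
```

```text
side tray_front 0.71 244 203 [ 0.49  -0.046  0.077]
side nest 0.63 276 206 [0.575 0.005 0.069]
side door_hinge 0.86 310 213 [ 0.703 -0.028  0.151]
side door_hinge 0.53 275 203 [0.565 0.011 0.072]
side door_face 0.72 274 236 [ 0.653 -0.127  0.116]
side start_top 0.39 306 155 [0.586 0.148 0.177]
side unit_mid 0.78 159 297 [ 0.479 -0.414  0.033]
side unit_mid 0.68 242 122 [0.197 0.335 0.028]
top tester 0.57 180 136 [0.627 0.162 0.156]
top tester 0.17 233 120 [0.671 0.018 0.154]
top tray_front 0.79 262 183 [ 0.509 -0.062  0.001]
top nest 0.74 231 167 [0.552 0.03  0.07 ]
top door_hinge 0.68 234 119 [0.675 0.015 0.153]
top door_face 0.84 281 127 [ 0.65  -0.114  0.153]
top door_face 0.25 286 210 [ 0.424 -0.134  0.005]
top start_top 0.7 182 150 [0.587 0.156 0.175]
top unit_mid 0.81 350 264 [ 0.261 -0.321  0.032]
top unit_mid 0.8 128 290 [0.192 0.339 0.031]
[[ 9.26123279e-01  3.77220985e-01 -1.23533741e-05]
 [ 3.77220984e-01 -9.26123279e-01 -4.52823826e-05]
 [-2.85222123e-05  3.72771167e-05 -9.99999999e-01]] 0.8
```

View pics/top0.png

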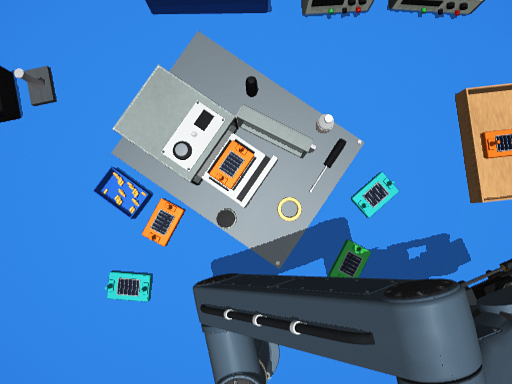

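View pics/side0.png

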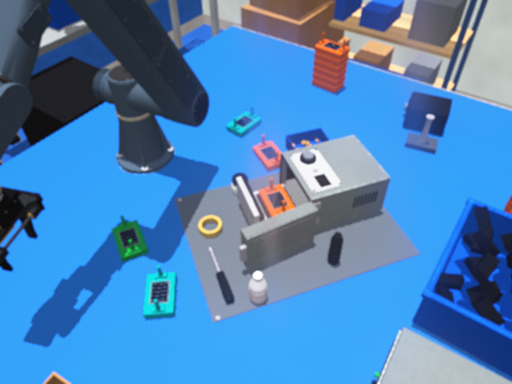

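Top view: test box at about (170,125), button (182,150), and the tray with the orange unit at (235,162). The door runs from hinge (234,118) to (310,150). The bottle (326,122), tape (290,208), jar (227,217), torque driver (252,86) and screwdriver (330,165) stand around it. The other orange unit at (163,222), the one in the wooden box, and the green and turquoise ones are not in the tray, so they aren't meant. Next I fit the geometry.

Run:
```python
from h import *
d=np.load("top.npy"); c=cams.calibration("top"); K,R,t=map(np.array,(c["mtx"],c["R"],c["t"]))
v,u=np.mgrid[:384,:512]; rays=np.stack([u,v,np.ones_like(u)],-1)@np.linalg.inv(K).T
P=(rays*d[...,None]-t)@R
m=(d>0)&(u<360)&(v<220)&(v>50)
roof=m&(abs(P[...,2]-.152)<.006)
n,l,s,_=cv2.connectedComponentsWithStats(roof.astype(np.uint8))
for i in range(1,n):
    if s[i,4]<150: continue
    q=P[l==i]; print(s[i],np.median(q[:,2]),cv2.minAreaRect((q[:,:2]*1000).astype(np.float32)), np.round(cv2.boxPoints(cv2.minAreaRect((q[:,:2]*1000).astype(np.float32)))).tolist())
tf=m&(abs(P[...,2]-.12)<.005)&(u>195)&(v>140)
n,l,s,_=cv2.connectedComponentsWithStats(tf.astype(np.uint8))
for i in range(1,n):
    if s[i,4]<40: continue
    q=P[l==i]; print('tf',s[i],np.median(q[:,2]),np.round(cv2.boxPoints(cv2.minAreaRect((q[:,:2]*1000).astype(np.float32)))).tolist())
for q in("flux_bottle","torque_driver","tape_roll","grease_jar","screwdriver"):
    r=models.spot_in(q,"top")[:1]
    for r in r: print(q,r["conf"],w("top",r["position"],z=.05)[:2].round(3))
i=cv2.imread("pics/top0.png")[90:220,100:350]; cv2.imwrite("pics/crop0.png",cv2.resize(i,None,fx=3,fy=3,interpolation=2))
```

```text
[ 112   64  124  118 6926] 0.15365315112672578 ((666.7940673828125, 180.6353759765625), (266.3060302734375, 220.2135772705078), 54.94181823730469) [[500.0, 135.0], [680.0, 8.0], [833.0, 226.0], [653.0, 353.0]]
[ 237  104   77   48 1112] 0.1516742589158406 ((649.52490234375, -96.03157043457031), (219.4224090576172, 39.24092483520508), 62.46920394897461) [[581.0, -184.0], [616.0, -202.0], [718.0, -8.0], [683.0, 10.0]]
tf [240 155  38  53 327] 0.12141484141251432 [[431.0, -7.0], [570.0, -105.0], [579.0, -91.0], [441.0, 6.0]]
flux_bottle 0.64 [ 0.68  -0.265]
torque_driver 0.54 [ 0.798 -0.031]
tape_roll 0.76 [ 0.417 -0.156]
grease_jar 0.59 [0.403 0.038]
screwdriver 0.86 [ 0.588 -0.278]
```

View pics/crop0.png

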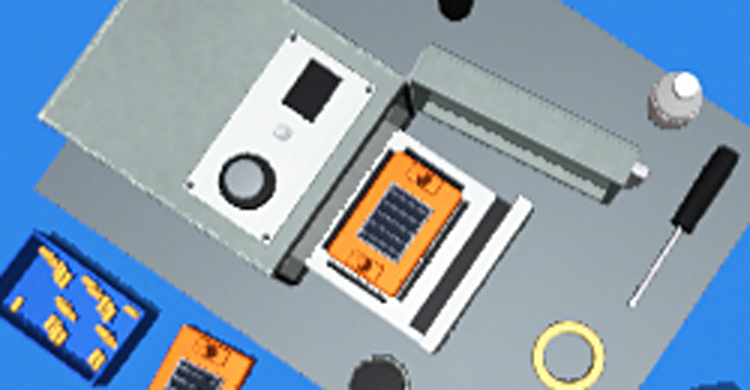

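Crop: the orange unit sits in the nest at crop (395,222), the tray front is at (475,275), and the door is open. This is the one meant, since it is the only unit in the tray. Geometry: tester x axis at 55°, hinge about (0.680,0.008), tray face middle about (0.50,-0.057). I go to just in front of the tray, fingers shut.

```bash
python3 -m handwheel '[[0.016,0.033,0,0,0,0.03],[0.032,0.066,0,0,0,0.07],[0.048,0.099,0,0,0,0.11],[0.064,0.132,0,0,0,0.15],[0.08,0.165,0,0,0,0.19],[0.096,0.198,0,0,0,0.23],[0.112,0.231,0,0,0,0.26],[0.128,0.264,0,0,0,0.286]]' -1
python3 -m handwheel '[[0.016,0.033,0,0,0,0],[0.032,0.066,0,0,0,0],[0.048,0.099,0,0,0,0],[0.064,0.132,0,0,0,0],[0.08,0.165,0,0,0,0],[0.096,0.198,0,0,0,0],[0.112,0.225,0,0,0,0],[0.119,0.234,0,0,0,0]]'
python3 -m handwheel '[[0,0,-0.02,0,0,0],[0,0,-0.04,0,0,0],[0,0,-0.06,0,0,0],[0,0,-0.08,0,0,0],[0,0,-0.1,0,0,0],[0,0,-0.118,0,0,0],[0,0,-0.128,0,0,0],[0,0,-0.128,0,0,0]]'
python3 -c "
from rig import bot;s=bot.read_state();print(s['time_s'],s['tcp_rot'],s['force'])"
```

```text
time_s: 1.72
position: [0.3643, -0.3133, 0.2478]
tcp_rot: [[0.573, 0.82, 0.0], [0.82, -0.573, -0.0], [-0.0, 0.001, -1.0]]
force: [1.5, -0.5, -0.5]
opening: 0.478
grasp_force: 0.0
time_s: 2.38
position: [0.484, -0.0774, 0.2479]
tcp_rot: [[0.572, 0.821, 0.001], [0.821, -0.572, 0.001], [0.002, 0.0, -1.0]]
force: [0.4, -0.9, 0.3]
opening: 0.006
grasp_force: 0.0
time_s: 3.05
position: [0.4815, -0.081, 0.1176]
tcp_rot: [[0.575, 0.818, -0.004], [0.818, -0.575, 0.001], [-0.001, -0.004, -1.0]]
force: [-0.8, 0.4, 0.2]
opening: 0.007
grasp_force: 0.0
3.05 [[ 0.57490815  0.81820699 -0.0042354 ]
 [ 0.81821697 -0.5749078   0.00142261]
 [-0.00127098 -0.00428335 -0.99999002]] [-0.83628886  0.35320683  0.15665819]
```

```bash
python3 -m handwheel '[[0.003,0.004,0,0,0,0],[0.006,0.008,0,0,0,0],[0.008,0.012,0,0,0,0],[0.01,0.015,0,0,0,0],[0.013,0.018,0,0,0,0],[0.015,0.022,0,0,0,0],[0.018,0.026,0,0,0,0],[0.021,0.03,0,0,0,0]]'
python3 -m handwheel '[[0.003,0.004,0,0,0,0],[0.006,0.009,0,0,0,0],[0.009,0.013,0,0,0,0],[0.012,0.017,0,0,0,0],[0.015,0.021,0,0,0,0],[0.018,0.025,0,0,0,0],[0.02,0.029,0,0,0,0],[0.023,0.033,0,0,0,0]]'
```

```text
time_s: 3.72
position: [0.5041, -0.0506, 0.1199]
tcp_rot: [[0.574, 0.819, 0.0], [0.819, -0.574, -0.001], [-0.0, 0.0, -1.0]]
force: [-1.6, -2.0, 1.5]
opening: 0.006
grasp_force: 1.4
time_s: 4.38
position: [0.5271, -0.0175, 0.1195]
tcp_rot: [[0.574, 0.819, 0.0], [0.819, -0.574, -0.0], [-0.0, 0.0, -1.0]]
force: [-0.9, -3.0, 1.6]
opening: 0.004
grasp_force: 1.4
```

```bash
python3 -m handwheel '[[0.003,0.004,0,0,0,0],[0.006,0.008,0,0,0,0],[0.009,0.012,0,0,0,0],[0.012,0.017,0,0,0,0],[0.015,0.021,0,0,0,0],[0.018,0.025,0,0,0,0],[0.02,0.029,0,0,0,0],[0.023,0.033,0,0,0,0]]'
python3 -m handwheel '[[0.002,0.003,0,0,0,0],[0.004,0.005,0,0,0,0],[0.005,0.007,0,0,0,0],[0.006,0.009,0,0,0,0],[0.007,0.01,0,0,0,0],[0.008,0.011,0,0,0,0],[0.009,0.012,0,0,0,0],[0.009,0.013,0,0,0,0]]'
```

```text
time_s: 5.05
position: [0.5501, 0.0155, 0.1195]
tcp_rot: [[0.574, 0.819, 0.0], [0.819, -0.574, -0.0], [-0.0, 0.0, -1.0]]
force: [-1.1, -3.1, 0.1]
opening: 0.0
grasp_force: 1.4
time_s: 5.72
position: [0.5588, 0.0283, 0.1195]
tcp_rot: [[0.575, 0.818, 0.0], [0.818, -0.575, -0.0], [0.0, 0.0, -1.0]]
force: [-0.1, -2.7, -0.3]
opening: 0.001
grasp_force: 1.3
```

```bash
python3 -m handwheel '[[0.001,0.001,0,0,0,0],[0.001,0.002,0,0,0,0],[0.002,0.003,0,0,0,0],[0.003,0.004,0,0,0,0],[0.003,0.005,0,0,0,0],[0.004,0.006,0,0,0,0],[0.005,0.007,0,0,0,0],[0.006,0.008,0,0,0,0]]'
python3 -m handwheel '[[0,0.001,0,0,0,0],[0.001,0.001,0,0,0,0],[0.001,0.002,0,0,0,0],[0.001,0.002,0,0,0,0],[0.002,0.002,0,0,0,0],[0.002,0.003,0,0,0,0],[0.002,0.003,0,0,0,0],[0.002,0.003,0,0,0,0]]'
```

```text
time_s: 6.38
position: [0.5644, 0.0365, 0.1195]
tcp_rot: [[0.575, 0.818, -0.001], [0.818, -0.575, 0.0], [-0.0, -0.001, -1.0]]
force: [-1.7, -0.9, 1.8]
opening: 0.006
grasp_force: 1.3
time_s: 7.05
position: [0.5668, 0.0393, 0.1194]
tcp_rot: [[0.575, 0.818, -0.0], [0.818, -0.575, 0.0], [0.0, -0.0, -1.0]]
force: [-1.3, -0.3, -1.4]
opening: 0.008
grasp_force: 0.9
```

```bash
python3 -m handwheel '[[0,0.001,0,0,0,0],[0.001,0.001,0,0,0,0],[0.001,0.001,0,0,0,0],[0.001,0.002,0,0,0,0],[0.001,0.002,0,0,0,0],[0.002,0.002,0,0,0,0],[0.002,0.003,0,0,0,0],[0.002,0.003,0,0,0,0]]'
```

```text
time_s: 7.72
position: [0.5689, 0.0423, 0.1195]
tcp_rot: [[0.574, 0.819, 0.0], [0.819, -0.574, -0.0], [0.0, 0.0, -1.0]]
force: [-1.7, -1.1, -0.6]
opening: 0.004
grasp_force: 1.2
```

```bash
python3 -m handwheel '[[0,0.001,0,0,0,0],[0.001,0.001,0,0,0,0],[0.001,0.001,0,0,0,0],[0.001,0.002,0,0,0,0],[0.001,0.002,0,0,0,0],[0.002,0.002,0,0,0,0],[0.002,0.003,0,0,0,0],[0.002,0.003,0,0,0,0]]'
```

```text
time_s: 8.38
position: [0.569, 0.0424, 0.1196]
tcp_rot: [[0.573, 0.82, -0.004], [0.82, -0.573, -0.005], [-0.007, -0.001, -1.0]]
force: [-5.5, -12.3, 2.4]
opening: 0.005
grasp_force: 6.5
```

Tray home: it stops at 13 N at the expected place. I back off, lift, and cross over to the outer side of the door, turning +97°.

```bash
python3 -m handwheel '[[-0.006,-0.008,0,0,0,0],[-0.015,-0.02,0,0,0,0],[-0.023,-0.033,0.01,0,0,0],[-0.023,-0.033,0.035,0,0,0],[-0.023,-0.033,0.06,0,0,0],[-0.023,-0.033,0.085,0,0,0],[-0.023,-0.033,0.105,0,0,0],[-0.023,-0.033,0.11,0,0,0]]'
python3 - <<'E'
from h import *
p,d=cams.capture("top"); cv2.imwrite("pics/top1.png",p[60:240,80:360])
s=bot.read_state(); print(s["position"],s["time_s"],s["joint_positions"])
E
```

```text
time_s: 9.05
position: [0.5499, 0.0118, 0.2332]
tcp_rot: [[0.575, 0.818, 0.008], [0.818, -0.575, -0.0], [0.004, 0.007, -1.0]]
force: [0.8, 0.0, 0.8]
opening: 0.002
grasp_force: 0.0
[0.5495114  0.01182927 0.23250674] 9.1 [-1.04418059e+01  2.53639240e+01  9.42103151e+01  5.30801888e-02
  6.00102427e+01  2.46209723e+01]
```

View pics/top1.png

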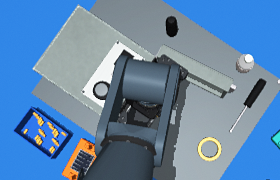

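The view shows the arm over the tray and everything else unmoved. On to the door's outside.

```bash
python3 -m handwheel '[[0.008,-0.009,0,0,0,0.053],[0.017,-0.018,0,0,0,0.106],[0.026,-0.028,0,0,0,0.159],[0.035,-0.038,0,0,0,0.212],[0.044,-0.047,0,0,0,0.265],[0.053,-0.057,0,0,0,0.318],[0.062,-0.066,0,0,0,0.371],[0.07,-0.076,0,0,0,0.424]]'
python3 -m handwheel '[[0.008,-0.009,0,0,0,0.053],[0.017,-0.018,0,0,0,0.106],[0.026,-0.028,0,0,0,0.159],[0.035,-0.038,0,0,0,0.212],[0.044,-0.047,0,0,0,0.265],[0.053,-0.057,0,0,0,0.318],[0.062,-0.066,0,0,0,0.371],[0.07,-0.076,0,0,0,0.424]]'
python3 -m handwheel '[[0,0,-0.01,0,0,0],[0,0,-0.025,0,0,0],[0,0,-0.04,0,0,0],[0,0,-0.055,0,0,0],[0,0,-0.07,0,0,0],[0,0,-0.085,0,0,0],[0,0,-0.097,0,0,0],[0,0,-0.097,0,0,0]]'
```

```text
time_s: 9.77
position: [0.6175, -0.064, 0.2275]
tcp_rot: [[-0.239, 0.971, -0.002], [0.971, 0.239, 0.001], [0.002, -0.002, -1.0]]
force: [0.3, 1.1, 0.1]
opening: 0.009
grasp_force: 0.0
time_s: 10.43
position: [0.6875, -0.1399, 0.2271]
tcp_rot: [[-0.886, 0.463, -0.002], [0.463, 0.886, 0.002], [0.003, 0.0, -1.0]]
force: [-0.1, -0.7, -0.1]
opening: 0.0
grasp_force: 0.0
time_s: 11.1
position: [0.6846, -0.1383, 0.1277]
tcp_rot: [[-0.883, 0.469, -0.008], [0.469, 0.883, 0.003], [0.009, -0.001, -1.0]]
force: [-2.1, 0.1, -0.3]
opening: 0.008
grasp_force: 0.0
```

Run:
```python
from h import *
# door-closing TCP waypoints: hinge H, r along door, off = from hinge plane to TCP
H=np.array([.681,.009]); 
for th in range(100,-6,-5):
    a=np.radians(144.94+th); y=np.array([np.cos(a),np.sin(a)]); nx=np.array([-y[1],y[0]])  # outward
    for r,o in((.13,.0505),): print(th,np.round(H+r*y+o*nx,4), end=' | ')
s=bot.read_state(); print(s["position"],s["time_s"])
```

```text
100 [ 0.6717 -0.1302] | 95 [ 0.6596 -0.1288] | 90 [ 0.6477 -0.1264] | 85 [ 0.636 -0.123] | 80 [ 0.6247 -0.1186] | 75 [ 0.6137 -0.1132] | 70 [ 0.6034 -0.1069] | 65 [ 0.5936 -0.0996] | 60 [ 0.5844 -0.0916] | 55 [ 0.576  -0.0828] | 50 [ 0.5684 -0.0733] | 45 [ 0.5617 -0.0632] | 40 [ 0.5558 -0.0525] | 35 [ 0.5509 -0.0414] | 30 [ 0.5471 -0.0298] | 25 [ 0.5442 -0.018 ] | 20 [ 0.5423 -0.006 ] | 15 [0.5416 0.0062] | 10 [0.5418 0.0183] | 5 [0.5432 0.0304] | 0 [0.5456 0.0423] | -5 [0.549 0.054] | [ 0.68458152 -0.13832494  0.12765683] 11.1
```

```bash
python3 -m handwheel '[[-0.008,0.003,0,0,0,0],[-0.015,0.006,0,0,0,0],[-0.02,0.009,0,0,0,0],[-0.026,0.01,0,0,0,-0.02],[-0.033,0.012,0,0,0,-0.042],[-0.04,0.0135,0,0,0,-0.064],[-0.0457,0.015,0,0,0,-0.086],[-0.0515,0.017,0,0,0,-0.108]]'
```

```text
time_s: 11.77
position: [0.6366, -0.1232, 0.1341]
tcp_rot: [[-0.762, 0.648, 0.003], [0.648, 0.762, -0.002], [-0.004, 0.001, -1.0]]
force: [0.3, -1.6, -0.7]
opening: 0.007
grasp_force: 0.8
```

```bash
python3 -m handwheel '[[-0.0043,0.0016,0,0,0,-0.016],[-0.0085,0.0033,0,0,0,-0.033],[-0.0127,0.0052,0,0,0,-0.049],[-0.0168,0.007,0,0,0,-0.065],[-0.0209,0.0091,0,0,0,-0.082],[-0.025,0.0112,0,0,0,-0.098],[-0.0288,0.0136,0,0,0,-0.115],[-0.0326,0.0161,0,0,0,-0.131]]'
python3 -m handwheel '[[-0.0037,0.0026,0,0,0,-0.016],[-0.0074,0.0054,0,0,0,-0.033],[-0.011,0.0083,0,0,0,-0.049],[-0.0144,0.0112,0,0,0,-0.065],[-0.0179,0.0143,0,0,0,-0.082],[-0.0212,0.0175,0,0,0,-0.098],[-0.0243,0.0208,0,0,0,-0.115],[-0.0274,0.0241,0,0,0,-0.131]]'
python3 - <<'E'
from h import *
p,d=cams.capture("side"); cv2.imwrite("pics/side1.png",cv2.resize(p[90:330,150:430],None,fx=2,fy=2))
E
```

```text
time_s: 12.43
position: [0.6039, -0.1072, 0.1341]
tcp_rot: [[-0.568, 0.823, 0.003], [0.823, 0.568, -0.002], [-0.004, 0.001, -1.0]]
force: [1.5, -2.2, 0.2]
opening: 0.005
grasp_force: 0.8
time_s: 13.1
position: [0.5763, -0.083, 0.134]
tcp_rot: [[-0.336, 0.942, 0.002], [0.942, 0.336, -0.002], [-0.003, 0.002, -1.0]]
force: [1.3, -1.5, -0.2]
opening: 0.003
grasp_force: 0.8
```

View pics/side1.png

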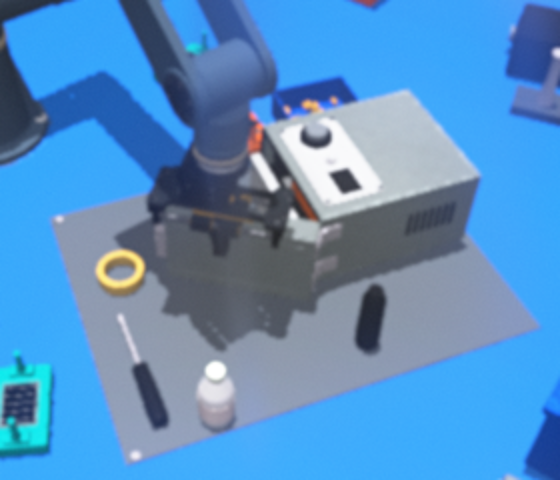

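The side view shows the door following the fingers at about 55° open (crop 240,250), the tray inside, and the bystanders untouched.

```bash
python3 -m handwheel '[[-0.0029,0.0035,0,0,0,-0.016],[-0.0057,0.0071,0,0,0,-0.033],[-0.0085,0.0107,0,0,0,-0.049],[-0.011,0.0145,0,0,0,-0.065],[-0.0135,0.0183,0,0,0,-0.082],[-0.0158,0.0222,0,0,0,-0.098],[-0.018,0.0262,0,0,0,-0.115],[-0.0202,0.0303,0,0,0,-0.131]]'
python3 -m handwheel '[[-0.0019,0.0041,0,0,0,-0.016],[-0.0037,0.0083,0,0,0,-0.033],[-0.0054,0.0125,0,0,0,-0.049],[-0.0069,0.0168,0,0,0,-0.065],[-0.0083,0.0212,0,0,0,-0.082],[-0.0095,0.0256,0,0,0,-0.098],[-0.0106,0.03,0,0,0,-0.115],[-0.0116,0.0345,0,0,0,-0.131]]'
```

```text
time_s: 13.82
position: [0.5559, -0.0525, 0.1337]
tcp_rot: [[-0.081, 0.997, 0.001], [0.997, 0.081, -0.001], [-0.001, 0.001, -1.0]]
force: [-0.2, -2.0, 0.1]
opening: 0.006
grasp_force: 0.8
time_s: 14.48
position: [0.5439, -0.0178, 0.1335]
tcp_rot: [[0.18, 0.984, 0.0], [0.984, -0.18, -0.001], [-0.001, 0.0, -1.0]]
force: [-1.2, -1.3, 0.6]
opening: 0.005
grasp_force: 0.8
```

```bash
python3 -m handwheel '[[-0.0007,0.0036,0,0,0,-0.013],[-0.0012,0.0072,0,0,0,-0.026],[-0.0017,0.0108,0,0,0,-0.039],[-0.002,0.0144,0,0,0,-0.052],[-0.0023,0.0181,0,0,0,-0.065],[-0.0025,0.0217,0,0,0,-0.079],[-0.0026,0.0254,0,0,0,-0.092],[-0.0025,0.0291,0,0,0,-0.105]]'
python3 -m handwheel '[[0,0.0024,0,0,0,-0.009],[0.0001,0.0048,0,0,0,-0.017],[0.0002,0.0072,0,0,0,-0.026],[0.0004,0.0096,0,0,0,-0.035],[0.0006,0.012,0,0,0,-0.044],[0.0009,0.0145,0,0,0,-0.053],[0.0012,0.0169,0,0,0,-0.061],[0.0015,0.0193,0,0,0,-0.07]]'
```

```text
time_s: 15.15
position: [0.5411, 0.0114, 0.1334]
tcp_rot: [[0.381, 0.925, -0.0], [0.925, -0.381, -0.0], [-0.001, -0.0, -1.0]]
force: [-1.8, -0.8, 1.0]
opening: 0.002
grasp_force: 0.8
time_s: 15.82
position: [0.5436, 0.0308, 0.1326]
tcp_rot: [[0.507, 0.862, 0.0], [0.862, -0.507, 0.0], [0.0, 0.0, -1.0]]
force: [-1.5, -0.2, 0.4]
opening: 0.005
grasp_force: 0.8
```

```bash
python3 -m handwheel '[[0.0003,0.0015,0,0,0,-0.005],[0.0005,0.003,0,0,0,-0.01],[0.0008,0.0045,0,0,0,-0.016],[0.0011,0.006,0,0,0,-0.022],[0.0014,0.0075,0,0,0,-0.027],[0.0017,0.009,0,0,0,-0.033],[0.002,0.0105,0,0,0,-0.038],[0.0024,0.0119,0,0,0,-0.044]]'
python3 -m handwheel '[[0.0003,0.0004,0,0,0,0],[0.0005,0.0008,0,0,0,0],[0.0008,0.0012,0,0,0,0],[0.0011,0.0016,0,0,0,0],[0.0014,0.002,0,0,0,0],[0.0016,0.0023,0,0,0,0],[0.0018,0.0026,0,0,0,0],[0.002,0.0029,0,0,0,0]]'
```

```text
time_s: 16.48
position: [0.5458, 0.0427, 0.1325]
tcp_rot: [[0.58, 0.814, -0.0], [0.814, -0.58, 0.0], [-0.0, -0.0, -1.0]]
force: [-1.8, 0.6, 0.0]
opening: 0.005
grasp_force: 0.8
time_s: 17.15
position: [0.5469, 0.0442, 0.1324]
tcp_rot: [[0.578, 0.816, -0.002], [0.816, -0.578, -0.002], [-0.003, -0.001, -1.0]]
force: [-4.1, -7.0, 1.3]
opening: 0.003
grasp_force: 4.1
```

```bash
python3 -m handwheel '[[0.0003,0.0004,0,0,0,0],[0.0005,0.0008,0,0,0,0],[0.0008,0.0012,0,0,0,0],[0.0011,0.0016,0,0,0,0],[0.0011,0.0016,0,0,0,0],[0.0011,0.0016,0,0,0,0],[0.0011,0.0016,0,0,0,0],[0.0011,0.0016,0,0,0,0]]'
python3 -m handwheel '[[-0.003,-0.004,0,0,0,0],[-0.01,-0.015,0,0,0,0],[-0.02,-0.03,0,0,0,0],[-0.02,-0.03,0.02,0,0,0],[-0.02,-0.03,0.05,0,0,0],[-0.02,-0.03,0.08,0,0,0],[-0.02,-0.03,0.11,0,0,0],[-0.02,-0.03,0.12,0,0,0]]'
python3 -m handwheel '[[-0.01,-0.02,0,0,0,0],[-0.03,-0.04,0,0,0,0],[-0.05,-0.07,0,0,0,0],[-0.06,-0.1,0,0,0,0],[-0.08,-0.13,0,0,0,0],[-0.1,-0.16,0,0,0,0],[-0.11,-0.18,0,0,0,0],[-0.11,-0.18,0,0,0,0]]'
python3 - <<'E'
from h import *
p,d=cams.capture("top"); cv2.imwrite("pics/top2.png",cv2.resize(p[60:240,80:360],None,fx=2,fy=2))
for n in("top","side"):
    if n=="side": p,d=cams.capture("side")
    for r in models.tip_of("start_top",n)[:2]:
        c,rw=map(int,np.round(r["position"])); print(n,r["conf"],w(n,r["position"],z=.174).round(4),w(n,r["position"],d[rw,c]).round(4))
c=cams.calibration("top"); p,d=cams.capture("top"); K,R,t=map(np.array,(c["mtx"],c["R"],c["t"]))
v,u=np.mgrid[:384,:512]; P=((np.stack([u,v,np.ones_like(u)],-1)@np.linalg.inv(K).T)*d[...,None]-t)@R
m=(d>0)&(abs(P[...,2]-.175)<.006)&(u<205)&(u>165)&(v>130)&(v<170); print(m.sum(),P[m].mean(0))
m=(d>0)&(abs(P[...,2]-.151)<.006)&(u<300)&(v<220)&(v>50)
n,l,s,_=cv2.connectedComponentsWithStats(m.astype(np.uint8)); 
for i in range(1,n):
    if s[i,4]>200: print(s[i],cv2.minAreaRect((P[l==i][:,:2]*1000).astype(np.float32)))
s=bot.read_state(); print(s["position"],s["time_s"])
E
```

```text
time_s: 17.82
position: [0.547, 0.0443, 0.1325]
tcp_rot: [[0.578, 0.816, -0.005], [0.816, -0.578, -0.004], [-0.006, -0.001, -1.0]]
force: [-6.7, -12.6, 3.8]
opening: 0.005
grasp_force: 6.6
time_s: 18.48
position: [0.5317, 0.0165, 0.257]
tcp_rot: [[0.58, 0.815, 0.01], [0.815, -0.58, -0.001], [0.005, 0.009, -1.0]]
force: [-0.1, -0.2, 0.1]
opening: 0.006
grasp_force: 0.0
time_s: 19.15
position: [0.4176, -0.1663, 0.2522]
tcp_rot: [[0.583, 0.812, 0.0], [0.812, -0.583, -0.001], [-0.001, 0.001, -1.0]]
force: [0.6, -1.3, 0.9]
opening: 0.007
grasp_force: 0.0
top 0.62 [0.5851 0.1497 0.174 ] [0.5853 0.15   0.1724]
side 0.55 [0.5877 0.1511 0.174 ] [0.5902 0.146  0.1789]
140 [0.58843527 0.15643504 0.17509316]
[ 112   64  136  126 7661] ((655.9795532226562, 164.85226440429688), (302.7673645019531, 220.60653686523438), 55.018341064453125)
[ 0.41933402 -0.16214718  0.25236658] 19.4
```

View pics/top2.png

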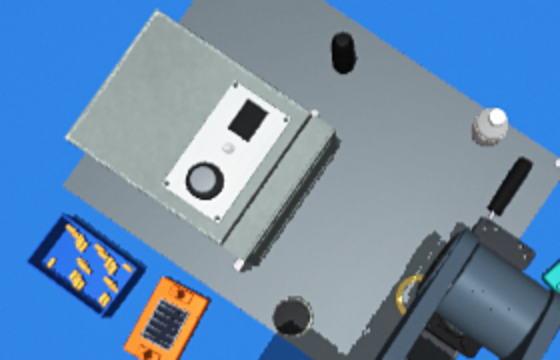

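The picture shows the door shut flush (two-times crop 290,195; total depth 302 mm, parallel to the box) and the bystanders in place. The button is at crop (205,180), about world (0.586,0.153). I go over it.

```bash
python3 -m handwheel '[[0.015,0.029,0,0,0,0],[0.031,0.059,0,0,0,0],[0.047,0.089,0,0,0,0],[0.063,0.119,0,0,0,0],[0.079,0.149,0,0,0,0],[0.095,0.179,0,0,0,0],[0.111,0.209,0,0,0,0],[0.127,0.239,0,0,0,0]]'
python3 -m handwheel '[[0.014,0.027,0,0,0,0],[0.028,0.055,0,0,0,0],[0.038,0.073,0,0,0,0],[0.041,0.078,-0.01,0,0,0],[0.041,0.078,-0.02,0,0,0],[0.041,0.078,-0.03,0,0,0],[0.041,0.078,-0.038,0,0,0],[0.041,0.078,-0.038,0,0,0]]'
python3 -m handwheel '[[0,0,0,0,0,0],[0,0,0,0,0,0],[0,0,0,0,0,0],[0,0,-0.003,0,0,0],[0,0,-0.005,0,0,0],[0,0,-0.007,0,0,0],[0,0,-0.009,0,0,0],[0,0,-0.01,0,0,0]]'
```

```text
time_s: 20.07
position: [0.5463, 0.0794, 0.2523]
tcp_rot: [[0.577, 0.817, -0.0], [0.817, -0.577, 0.0], [0.0, -0.0, -1.0]]
force: [1.2, -0.1, 0.2]
opening: 0.007
grasp_force: 0.0
time_s: 20.73
position: [0.5846, 0.1528, 0.2117]
tcp_rot: [[0.58, 0.814, -0.006], [0.814, -0.58, -0.001], [-0.004, -0.005, -1.0]]
force: [-0.3, 0.0, -0.3]
opening: 0.009
grasp_force: 0.0
time_s: 21.4
position: [0.5868, 0.154, 0.2042]
tcp_rot: [[0.579, 0.815, -0.0], [0.815, -0.579, -0.0], [-0.0, -0.0, -1.0]]
force: [0.1, -0.5, -0.2]
opening: 0.004
grasp_force: 0.0
```

```bash
python3 -m handwheel '[[0,0,-0.001,0,0,0],[0,0,-0.002,0,0,0],[0,0,-0.003,0,0,0],[0,0,-0.004,0,0,0],[0,0,-0.005,0,0,0],[0,0,-0.006,0,0,0],[0,0,-0.007,0,0,0],[0,0,-0.008,0,0,0]]'
python3 -m handwheel '[[0,0,-0.0005,0,0,0],[0,0,-0.001,0,0,0],[0,0,-0.0015,0,0,0],[0,0,-0.002,0,0,0],[0,0,-0.0025,0,0,0],[0,0,-0.003,0,0,0],[0,0,-0.003,0,0,0],[0,0,-0.003,0,0,0]]'
```

```text
time_s: 22.07
position: [0.587, 0.154, 0.1968]
tcp_rot: [[0.579, 0.815, 0.0], [0.815, -0.579, 0.0], [0.0, 0.0, -1.0]]
force: [-0.0, 0.1, 2.7]
opening: 0.006
grasp_force: 1.4
time_s: 22.73
position: [0.587, 0.154, 0.1937]
tcp_rot: [[0.579, 0.815, 0.0], [0.815, -0.579, 0.0], [0.0, 0.0, -1.0]]
force: [-0.9, -1.0, 5.3]
opening: 0.006
grasp_force: 2.3
```

```bash
python3 -m handwheel '[[0,0,-0.0005,0,0,0],[0,0,-0.001,0,0,0],[0,0,-0.0015,0,0,0],[0,0,-0.002,0,0,0],[0,0,-0.0025,0,0,0],[0,0,-0.003,0,0,0],[0,0,-0.003,0,0,0],[0,0,-0.003,0,0,0]]'
```

```text
time_s: 23.4
position: [0.5871, 0.154, 0.1932]
tcp_rot: [[0.579, 0.815, 0.001], [0.815, -0.579, -0.0], [0.001, 0.001, -1.0]]
force: [-5.6, -0.4, 17.3]
opening: 0.003
grasp_force: 8.5
```

Fully down: 17 N at the hard stop. I lift slowly so it comes up, then back away and check.

```bash
python3 -m handwheel '[[0,0,0.003,0,0,0],[0,0,0.006,0,0,0],[0,0,0.01,0,0,0],[0,0,0.02,0,0,0],[0,0,0.035,0,0,0],[0,0,0.05,0,0,0],[0,0,0.065,0,0,0],[0,0,0.07,0,0,0]]'
python3 -m handwheel '[[-0.015,-0.03,0,0,0,0],[-0.03,-0.06,0,0,0,0],[-0.045,-0.09,0,0,0,0],[-0.06,-0.12,0,0,0,0],[-0.075,-0.15,0,0,0,0],[-0.09,-0.18,0,0,0,0],[-0.105,-0.21,0,0,0,0],[-0.12,-0.24,0,0,0,0]]'
python3 -m handwheel '[[-0.015,-0.03,0,0,0,0],[-0.03,-0.06,0,0,0,0],[-0.045,-0.09,0,0,0,0],[-0.06,-0.12,0,0,0,0],[-0.07,-0.14,0,0,0,0],[-0.07,-0.14,0,0,0,0],[-0.07,-0.14,0,0,0,0],[-0.07,-0.14,0,0,0,0]]'
python3 - <<'E'
from h import *
c=cams.calibration("top"); p,d=cams.capture("top"); K,R,t=map(np.array,(c["mtx"],c["R"],c["t"]))
cv2.imwrite("pics/top3.png",cv2.resize(p[60:240,80:360],None,fx=2,fy=2))
v,u=np.mgrid[:384,:512]; P=((np.stack([u,v,np.ones_like(u)],-1)@np.linalg.inv(K).T)*d[...,None]-t)@R
m=(d>0)&(abs(P[...,2]-.175)<.01)&(u<205)&(u>165)&(v>130)&(v<170); print(m.sum(),np.median(P[m],0))
m=(d>0)&(abs(P[...,2]-.151)<.006)&(u<300)&(v<220)&(v>50)
n,l,s,_=cv2.connectedComponentsWithStats(m.astype(np.uint8)); 
for i in range(1,n):
    if s[i,4]>200: print(s[i],cv2.minAreaRect((P[l==i][:,:2]*1000).astype(np.float32)))
E
```

```text
time_s: 24.07
position: [0.5883, 0.1541, 0.2627]
tcp_rot: [[0.579, 0.815, 0.004], [0.815, -0.579, 0.0], [0.003, 0.003, -1.0]]
force: [0.4, -0.1, 0.6]
opening: 0.003
grasp_force: 0.0
time_s: 24.73
position: [0.4659, -0.0871, 0.2602]
tcp_rot: [[0.579, 0.815, -0.001], [0.815, -0.579, 0.0], [-0.0, -0.001, -1.0]]
force: [1.2, -0.4, 0.2]
opening: 0.006
grasp_force: 0.0
time_s: 25.4
position: [0.3969, -0.2254, 0.2602]
tcp_rot: [[0.58, 0.815, -0.0], [0.815, -0.58, 0.001], [0.001, -0.001, -1.0]]
force: [0.0, 0.7, 0.2]
opening: 0.005
grasp_force: 0.0
208 [0.58771086 0.15489103 0.17366239]
[ 112   64  136  126 7667] ((655.74267578125, 165.13555908203125), (302.7239990234375, 220.0684051513672), 54.982643127441406)
```

View pics/top3.png

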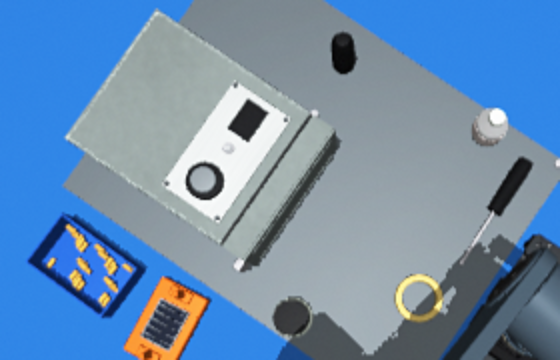

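The door is shut flush, the button is up again (205,180), and the bystanders haven't moved.

```bash
python3 -c "
from rig import bot; print(bot.hand_in())"
```

```text
the job is handed in; nothing more can be done
None
```

I pushed the tray home, shut the door and pressed the start button, which came back up, then handed the job in at about 25 s; the other loose things on the mat look unmoved, but I couldn't check the unit's seating behind the shut door.

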